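Set the dividing table to the red line and clamp it

ROBOT

A 6-joint arm with a two-finger parallel gripper is mounted at the origin on a cart in front of the work surface, level with it; the furniture and walls round the work are solid. World frame = base frame: x ahead of the robot, y to its left, z up, the work surface at z = 0. Lengths are in m, angles in rad, forces in N, time in s.
With the tool pointing down it reaches from about 0.375 to 0.9 m from the base axis. Payload 3.1 kg.
Tool frame: the origin (TCP) lies midway between the tips of the shut fingers; the grasp point (between the pads) lies grip_point_offset behind it (grip_point_offset is the distance from the TCP to the grasp point, in m); y points along the fingers, z is the direction in which the jaws open and shut, and the axes are right-handed (so a half turn about y gives the same grasp; the last joint's range is limited). The gripper opens to 87 mm and grips with 3 to 60 N. Pads are 19 mm wide; open, the fingers measure 117 mm over their backs; the gripper's body (75 mm by 190 mm) begins 51 mm behind the grasp point.
Start: joints at [0.949, 0.527, 1.433, -0, 1.181, -0.178], TCP at [0.268, 0.564, 0.189] pointing down, gripper open.
Joint ranges: [-3.08, 3.08], [-0.75, 2.2], [0.22, 2.44], [-1.43, 4.57], [0, 2.65], [-2.85, 2.85]. Speed limits (rad/s): [2.79, 2.79, 3.14, 3.14, 3.14, 3.14].

INTERFACE

Orientations are given as a unit quaternion [x, y, z, w].
In Python, from rig import * gives the robot as it stands.
- The arm moves only by the tool jog_arm, never from a script. Its argument "increments" is a list that holds one entry, the list of rows, each a list of 7 numbers: the turn, a rotation vector about the world's x, y, z in degrees, then the shift along the world's x, y, z in m, then the closure, from -1 (fully open) to 1 (shut), so that 0 is half open. In form: [[[rx, ry, rz, x, y, z, jaw], ...]]. A call has 1 to 8 rows; each row is the pose to reach, as a shift and turn from the pose measured when the call began; what a row does not reach only later rows make up. A row lasts 1/10 s, in which the tool goes at most 50 mm and 8.59 degrees, less where a joint would pass 70% of its speed; a pose out of reach is approached as far as the arm can. A call with a gripper value outside its range is refused whole. The fingers move at their own pace and stop on an object; "squeeze" is the grip in N (left out, the last holds). Time passes only in rows, so rows that repeat a pose let the fingers close. It gives the time, the measured TCP pose, the force and the opening at its end, in the units of the state.
- get_obs(): the state, without advancing time (a new reading comes with each control period).
- camera(name): name is "scene" or "top"; returns the picture (400x640x3 uint8, red, green, blue); there is no depth.
- camera_info(name): a dict with "K" (3x3 intrinsics, pixels), "R" (3x3) and "t" (3): a world point X has camera coordinates R X + t. Camera axes: x right, y down, z forward; pixel columns grow to the right and rows downward; lengths in m; the calibration is good to about 2 mm. A picture is of the moment at which its call begins. camera_info takes no time and is no camera call.
- hand_in(): hands the job in, once; it reports no verdict.
The state is a dict: "time": time; "q": joint angles; "joint_velocities": joint speeds; "joint_torque": joint torques, N m; "position": TCP position; "tool_rot": TCP orientation; "ft_force": force on the tool from outside, world axes, zero at the start; "moment": the same for the moment, N m; "grip_width": finger opening in m.
Only numpy, scipy, OpenCV 4.12 (cv2) and the standard library are available. Lean on these libraries where they do the work, as an engineer would, in place of code of your own. Each camera call takes 0.05 s, during which the arm holds its last target.

TASK

Set up the dividing table: with a fingertip, push the blue-faced tab round until the dial's white index mark lines up with the red line on the scale ring, and then push the orange-faced clamp lever fully home against its stop to clamp that setting. Only push the tab and the lever, never pinch them between the fingers, and leave the other things on the bench where they stand.

Things in the scene. Friction and masses are not known exactly. Their poses are not given: they have to be found in the camera images.
- table_base: Dividing table, fixed to the bench: grey base plate 210 (x) by 250 (y) by 16 mm carrying a round dial in an aluminium scale ring. Origin on the bench surface under the dial's axis, z up; the plate spans x -105 to 105, y -145 to 105. At yaw 0 its -x side faces the robot; the clamp lever is on its -y side. Nothing of it is over 77 mm high.
- dial (a joint): Angle of the dark dial about the vertical axis through table_base's origin, rad, growing counterclockwise seen from above; 0 when the white index mark points to table_base's -x. Free to turn either way (-6.2 to 6.2); dry friction 0.08 N m (1.6 N at the tab); stays where it is left.
- dial_axis (a point): Point on the dial's axis at its top surface, 43 mm above the bench. The dial is 150 mm across; a hub 36 mm across stands 7 mm above it.
- drive_tab (a point): Centre of the dial's upright tab, opposite the white mark, 50 mm from the axis, 60 mm above the bench. A radial steel fin with a blue plate on each flat side: 32 to 68 mm from the axis (plates 35 to 65), 16 mm thick in all, 43 to 77 mm above the bench (plates to 71). x points outward, y counterclockwise. Push its clockwise side to turn the dial counterclockwise, and the other way round.
- index_mark (a point): Outer end of the white index line (4 mm wide, 35 mm long, radial) on the dial: 76 mm from the axis, 41 mm above the bench.
- red_line (a point): Inner end of the one red scale line (4 mm wide, 17 mm long, radial) on the scale ring: 76 mm from the dial's axis, 41 mm above the bench; it coincides with index_mark when the lines meet. The other 23 lines, 15 degrees apart, are thin and black. The ring is fixed, 192 mm across, its top 40 mm above the bench.
- clamp (a joint): Angle of the clamp lever about its upright pivot, rad, 0 (fully open) to 1.2 (home at its stop), growing clockwise seen from above. Open, it points 69 degrees away from table_base's -x toward its -y; home, along table_base's -x. Dry friction 0.1 N m (1.3 N at the paddle); stays where it is left.
- clamp_pivot (a point): Point on the lever's pivot axis, at (30, -122) mm in table_base's frame, 60 mm above the bench.
- clamp_paddle (a point): Centre of the upright paddle at the lever's end, 76 mm from the pivot, 60 mm above the bench: a steel fin with an orange plate on each flat side, 58 to 94 mm from the pivot (plates 61 to 91), 16 mm thick in all, 43 to 77 mm above the bench (plates to 71). x points away from the pivot, y counterclockwise; push its counterclockwise side to swing it home. The arm below is 44 mm high.
- blue_case: Bystander: the small dark blue case, 50x70x24 mm, loose. Origin at the centre of its underside.
- beech_block: Bystander: the beech block, 26x70x22 mm, loose. Origin at the centre of its underside.
- jar: Bystander: the small white-lidded jar, 47x47x58 mm, loose. Origin at the centre of its underside.
- white_cap: Bystander: the white screw cap lying flat, 36x36x18 mm, loose. Origin at the centre of its underside.

How it is judged:
By the outcome, as a careful person would: the job done as asked, in the order asked, and still so for the second after the job is handed in, with the robot touching nothing.
It also fails if it takes over 50 s, if anything falls off the work surface, if the arm or the gripper's body presses on something with over 40 N, if the wrist force passes 120 N, or if a joint passes its speed limit or range.

## Working session

There is one attempt and no reset: what is moved stays moved. The work goes in short steps, Python scripts to look and compute and a tool call to move; the robot and the scene stay as the last step left them, time stands still between calls to the robot, and variables do not carry over. Pictures are saved under pics/ and viewed, and the job is handed in when it is done.

Besides the shell and the picture viewer there is one more tool, called after ">>>" by a JSON object that holds its "fn" and its "kwargs", one argument or row to a line. jog_arm: Moves the arm, as the interface text tells. Its arguments: {"type":"object","properties":{"increments":{"type":"array","items":{"type":"array","items":{"type":"array","items":{"type":"number"}}}},"squeeze":{"type":"number"}},"required":["increments"]}

```bash
mkdir -p pics; python3 - <<'E'
from rig import *
import cv2
for n in("scene","top"):
    cv2.imwrite(f"pics/{n}0.png",camera(n)[:,:,::-1]); i=camera_info(n); print(n,i)
o=get_obs();print(o)
E
```

```text
scene {'K': array([[420.99706585,   0.        , 319.80248084],
       [  0.        , 420.99706585, 200.00160649],
       [  0.        ,   0.        ,   1.        ]]), 'R': array([[ 0.55388772, -0.83253413,  0.00976342],
       [-0.37312165, -0.25868801, -0.89098864],
       [ 0.74430413,  0.48986472, -0.45392062]]), 't': array([-0.15297035,  0.37129819,  0.31691881])}
top {'K': array([[446.17947198,   0.        , 323.47545631],
       [  0.        , 446.17947198, 195.97240396],
       [  0.        ,   0.        ,   1.        ]]), 'R': array([[ 2.93191048e-02, -9.99570024e-01, -3.95389401e-04],
       [-9.73834108e-01, -2.84750398e-02, -2.25469071e-01],
       [ 2.25360866e-01,  6.99559499e-03, -9.74250246e-01]]), 't': array([0.21819229, 0.6105554 , 0.77507285])}
{'time': 0.1, 'q': array([ 9.48518871e-01,  5.28346520e-01,  1.43378410e+00, -4.14005346e-06,
        1.18141330e+00, -1.78524733e-01]), 'joint_velocities': array([-3.41374857e-05, -2.43451318e-03, -4.36656201e-03,  5.77338927e-04,
        4.86531463e-04, -3.52627208e-04]), 'joint_torque': array([-2.64106866e-04, -4.40984201e+01, -1.77150875e+01,  6.34846534e-02,
        5.33904636e-02, -7.05030675e-05]), 'position': array([0.26788759, 0.56386822, 0.1884828 ]), 'tool_rot': array([ 0.69040858, -0.15587322,  0.15533791, -0.6891369 ]), 'ft_force': array([-0.56931338,  0.11735401,  0.6417326 ]), 'moment': array([ 0.018506  , -0.00122373,  0.00169631]), 'grip_width': 0.08698295561700346}
```

View pics/scene0.png

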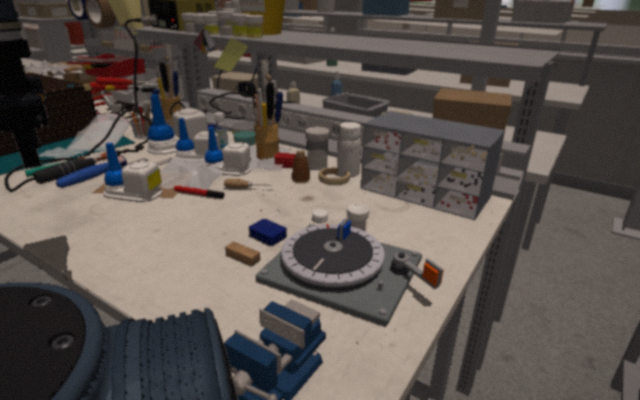

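View pics/top0.png

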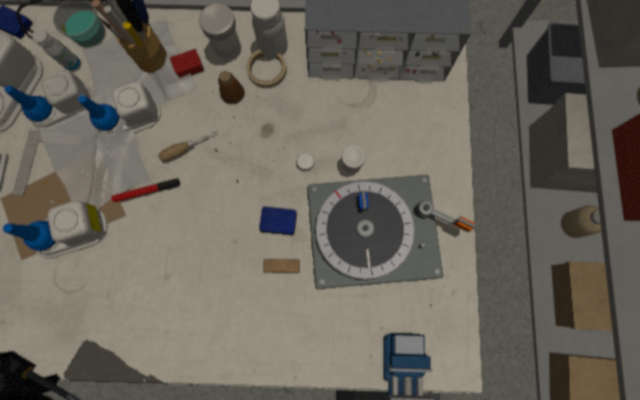

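```bash
cat > h.py <<'E'
from rig import *
import numpy as np, cv2
def proj(n,X):
    i=camera_info(n); c=i["R"]@np.array(X)+i["t"]; p=i["K"]@c; return p[:2]/p[2]
def ray(n,uv,z):
    i=camera_info(n); d=i["R"].T@np.linalg.inv(i["K"])@np.array([uv[0],uv[1],1.]); c=-i["R"].T@i["t"]
    return c+d*(z-c[2])/d[2]
E
python3 - <<'E'
from h import *
im=cv2.imread("pics/top0.png")
print(proj("top",[0.268,0.564,0.189]),proj("scene",[0.268,0.564,0.189]))
c=im[165:300,295:490]; cv2.imwrite("pics/topz.png",cv2.resize(c,None,fx=4,fy=4,interpolation=cv2.INTER_CUBIC))
s=cv2.imread("pics/scene0.png")[195:325,220:460]; cv2.imwrite("pics/scz.png",cv2.resize(s,None,fx=3.3,fy=3.3,interpolation=cv2.INTER_CUBIC))
for uv,z in [((365,228),.05),((368,272),.041),((337,194),.041),((363,201),.077),((425,209),.06),((465,224),.077),((314,190),.016),((321,283),.016),((436,276),.016),((425,181),.016),((405,360),0.1)]: print(uv,ray("top",uv,z).round(4))
E
```

```text
[ 93.48038651 394.04147917] [ 38.55666214 174.395044  ]
(365, 228) [0.5481 0.1551 0.05  ]
(368, 272) [0.466 0.148 0.041]
(337, 194) [0.6153 0.2098 0.041 ]
(363, 201) [0.5947 0.1617 0.077 ]
(425, 209) [0.5864 0.0422 0.06  ]
(465, 224) [ 0.5567 -0.0273  0.077 ]
(314, 190) [0.6282 0.2559 0.016 ]
(321, 283) [0.4439 0.2361 0.016 ]
(436, 276) [0.4637 0.0139 0.016 ]
(425, 181) [0.6536 0.031  0.016 ]
(405, 360) [0.318  0.0905 0.1   ]
```

View pics/topz.png

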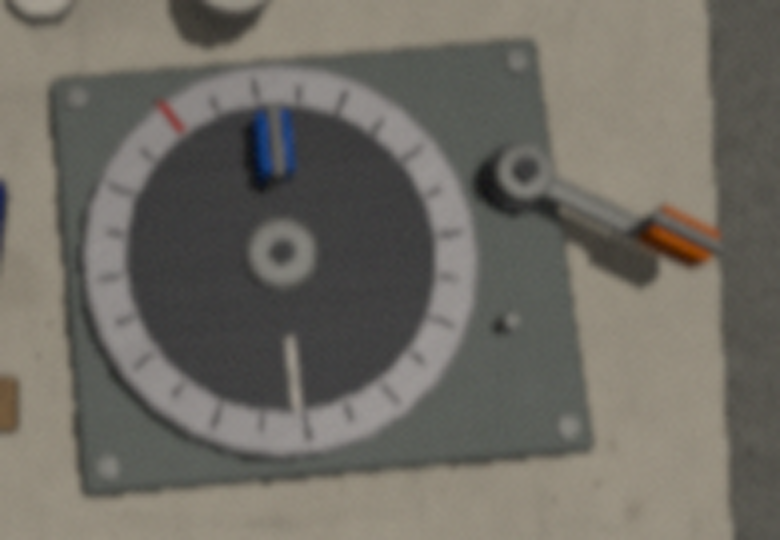

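View pics/scz.png

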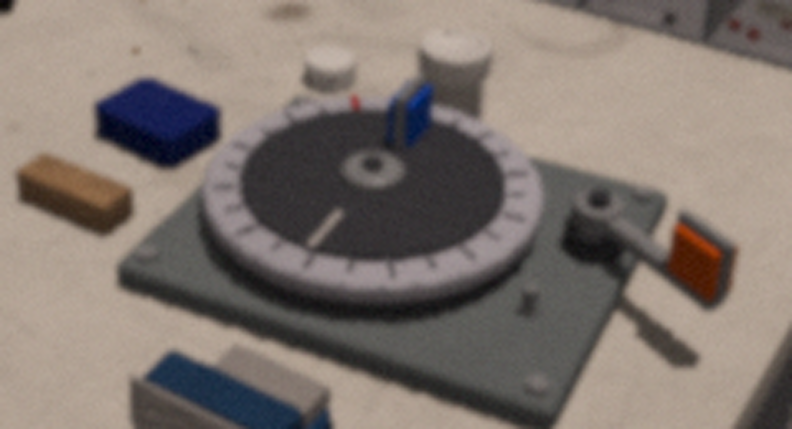

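```bash
cat >> h.py <<'E'
from scipy.spatial.transform import Rotation as Ro
def meas(n="top",im=None,c0=None):
    """red & white & dial centre by masks"""
    if im is None: im=camera(n)[:,:,::-1].copy()
    return im
def pca(mask,n,z):
    ys,xs=np.nonzero(mask); P=np.array([ray(n,(x,y),z)[:2] for x,y in zip(xs,ys)])
    return P
E
python3 - <<'E'
from h import *
import rig; print([k for k in dir(rig) if not k.startswith('_')])
o=get_obs(); print(Ro.from_quat(o["tool_rot"]).as_matrix().round(3))
im=cv2.imread("pics/top0.png").astype(int); b,g,r=im[...,0],im[...,1],im[...,2]
yy,xx=np.mgrid[:400,:640]
# dark dial region centroid via ellipse of ring boundary: gray ring mask
roi=(xx>305)&(xx<420)&(yy>175)&(yy<285)
red=roi&(r>g+35)&(r>b+25)
P=pca(red,"top",.041); print("red n",len(P)); print(P.mean(0),P.min(0),P.max(0)); print(np.argwhere(red).tolist())
print(im[225:232,330:345].sum(2)//3)
dark=(roi&(im.sum(2)<230)).astype(np.uint8)
cs,_=cv2.findContours(dark,cv2.RETR_EXTERNAL,cv2.CHAIN_APPROX_NONE); k=max(cs,key=cv2.contourArea)
print(cv2.contourArea(k)); h=cv2.convexHull(k)[:,0]
W=np.array([ray("top",p,.043)[:2] for p in h]); 
A=np.c_[2*W,np.ones(len(W))]; s=np.linalg.lstsq(A,(W**2).sum(1),rcond=None)[0]; R=np.sqrt(s[2]+s[0]**2+s[1]**2); print("dial",s[:2],R, np.abs(np.hypot(*(W-s[:2]).T)-R).max())
c=s[:2]
wm=roi&(im.min(2)>120)
P=np.array([ray("top",(x,y),.043)[:2] for y,x in np.argwhere(wm)]); d=np.hypot(*(P-c).T); P=P[(d>.036)&(d<.07)]
v=P.mean(0)-c; print("mark",len(P),np.degrees(np.arctan2(v[1],v[0])))
E
```

```text
['Unreachable', 'camera', 'camera_info', 'get_obs', 'grip_point_offset', 'hand_in']
[[ 0.903 -0.001  0.429]
 [-0.429 -0.002  0.903]
 [-0.    -1.    -0.002]]
red n 17
[0.6154599  0.20874305] [0.6093856  0.20376661] [0.62130448 0.21383963]
[[191, 335], [191, 336], [192, 335], [192, 336], [192, 337], [193, 336], [193, 337], [193, 338], [194, 337], [194, 338], [195, 338], [195, 339], [196, 338], [196, 339], [196, 340], [197, 339], [197, 340]]
[[59 58 59 60 59 61 58 59 61 59 61 61 60 60 62]
 [60 60 61 61 60 61 60 60 63 63 62 58 60 62 62]
 [61 61 60 60 61 60 61 61 61 60 63 59 63 63 61]
 [61 60 60 58 59 62 60 62 61 61 63 63 59 61 60]
 [59 60 59 62 60 62 59 61 59 58 60 61 63 61 62]
 [58 59 58 61 59 61 58 60 61 59 62 61 62 61 60]
 [59 59 61 61 60 58 61 60 59 58 60 61 61 60 59]]
4174.5
dial [0.54902886 0.15526028] 0.07254345479829025 0.000833610165903706
mark 22 -173.21215746984657
```

>>> {"fn": "jog_arm", "kwargs": {
  "increments": [
    [[0,0,8,0.04,-0.045,0.0,1],[0,0,16,0.08,-0.09,0.0,1],[0,0,24,0.12,-0.135,0,1],[0,0,32,0.16,-0.18,0,1],[0,0,32,0.2,-0.225,0,1],[0,0,32,0.24,-0.27,0,1],[0,0,32,0.28,-0.315,0,1],[0,0,32,0.32,-0.36,0,1]]
  ],
  "squeeze": 20
}}

```text
time: 0.9
position: [0.5307, 0.2673, 0.1881]
tool_rot: [0.707, 0.04, -0.041, -0.705]
ft_force: [0.6, 0.5, 0.5]
grip_width: 0.0309
```

```bash
python3 - <<'E'
from h import *
import rig
o=get_obs(); print(o["time"],o["position"],o["grip_width"],o["q"].round(2),rig.grip_point_offset,Ro.from_quat(o["tool_rot"]).as_matrix().round(3))
E
```

```text
0.9 [0.53073588 0.26731088 0.18811862] 0.030908046945925874 [ 0.28  0.49  1.51 -0.    1.14 -1.41] 0.0187 [[ 0.993 -0.001 -0.114]
 [ 0.114 -0.002  0.993]
 [-0.001 -1.    -0.002]]
```

>>> {"fn": "jog_arm", "kwargs": {
  "increments": [
    [[0,0,0,0.032,-0.036,0.0,1],[0,0,0,0.064,-0.07,0.0,1],[0,0,0,0.064,-0.07,0,1],[0,0,0,0.064,-0.07,-0.04,1],[0,0,0,0.064,-0.07,-0.08,1],[0,0,0,0.064,-0.07,-0.12,1],[0,0,0,0.064,-0.07,-0.128,1],[0,0,0,0.064,-0.07,-0.128,1]]
  ]
}}

```text
time: 1.7
position: [0.5931, 0.1975, 0.0586]
tool_rot: [0.707, 0.039, -0.043, -0.705]
ft_force: [0.0, -0.6, 0.3]
grip_width: 0.0003
```

```bash
python3 - <<'E'
from h import *
for n in("scene","top"):
    im=camera(n)[:,:,::-1]
    c=im[165:300,295:490] if n=="top" else im[160:325,220:460]
    cv2.imwrite(f"pics/{n}1.png",cv2.resize(c,None,fx=3.3,fy=3.3,interpolation=cv2.INTER_CUBIC))
E
```

```text
(no output)
```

View pics/scene1.png

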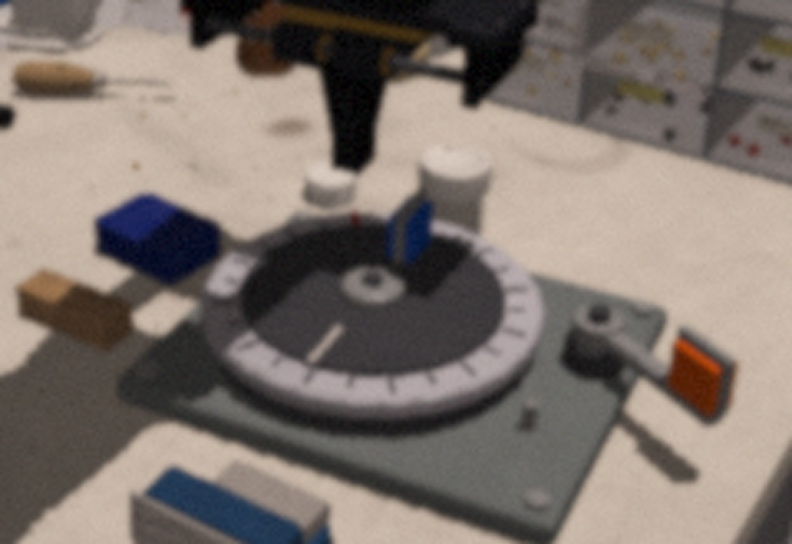

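View pics/top1.png

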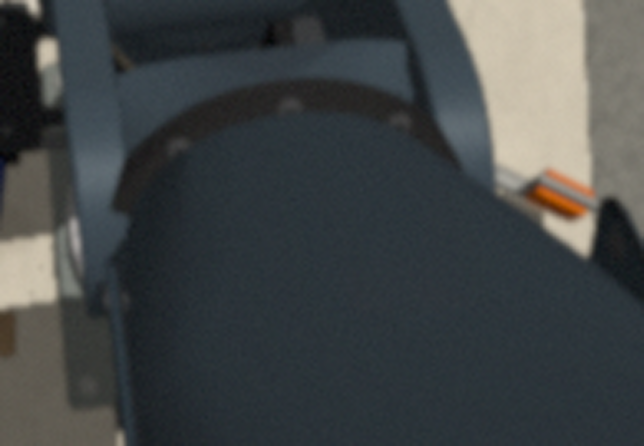

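```bash
python3 - <<'E'
from h import *
o=get_obs(); p=o["position"];print(p,(proj("scene",p)-[220,160])*3.3,(proj("scene",[.549,.155,.05])-[220,160])*3.3,(proj("scene",[.599,.161,.06])-[220,160])*3.3)
E
```

```text
[0.59596761 0.19786266 0.06166295] [351.12868397 203.70138917] [369.59286845 277.94675748] [406.72259042 221.89102895]
```

```bash
python3 - <<'E'
from h import *
im=camera("scene")[:,:,::-1]
cv2.imwrite("pics/s2.png",cv2.resize(im[170:260,280:380],None,fx=7,fy=6,interpolation=cv2.INTER_CUBIC))
o=get_obs(); print(o["position"],(proj("scene",o["position"])-[280,170])*[7,6])
E
```

```text
[0.59646399 0.19787301 0.06227685] [325.78048386 308.1133882 ]
```

View pics/s2.png

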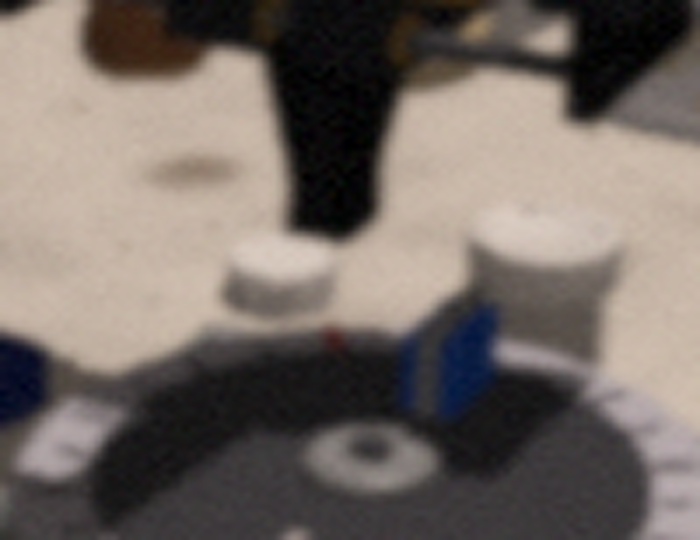

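```bash
python3 - <<'E'
from h import *
for z in (.0,.04,.05,.06,.07,.08,.09): print(z,ray("scene",(327.5,210),z).round(3), proj("scene",[.5965,.198,z]).round(1))
o=get_obs();print(o["time"],o["position"],o["joint_velocities"].round(4),o["q"].round(4))
E
```

```text
0.0 [0.735 0.283 0.   ] [326.  247.9]
0.04 [0.672 0.244 0.04 ] [326.3 231. ]
0.05 [0.656 0.234 0.05 ] [326.4 226.7]
0.06 [0.641 0.224 0.06 ] [326.5 222.3]
0.07 [0.625 0.214 0.07 ] [326.6 217.9]
0.08 [0.609 0.204 0.08 ] [326.7 213.4]
0.09 [0.594 0.194 0.09 ] [326.7 208.9]
1.85 [0.59646399 0.19787301 0.06227685] [-0.0005 -0.0113 -0.0013 -0.0017 -0.0027  0.0005] [ 0.1437  0.6891  1.5286 -0.0023  0.9211 -1.5407]
```

>>> {"fn": "jog_arm", "kwargs": {
  "increments": [
    [[0,0,0,-0.002,-0.002,-0.007,1],[0,0,0,-0.002,-0.002,-0.014,1],[0,0,0,-0.002,-0.002,-0.014,1],[0,0,0,-0.002,-0.002,-0.014,1]]
  ]
}}

```text
time: 2.25
position: [0.5944, 0.1958, 0.0483]
tool_rot: [0.706, 0.042, -0.04, -0.705]
ft_force: [-0.1, 0.3, 0.2]
grip_width: 0.0005
```

```bash
python3 - <<'E'
from h import *
im=camera("scene")[:,:,::-1]
cv2.imwrite("pics/s3.png",cv2.resize(im[170:260,280:380],None,fx=7,fy=6,interpolation=cv2.INTER_CUBIC))
o=get_obs(); print(o["position"],(proj("scene",o["position"])-[280,170])*[7,6])
E
```

```text
[0.59454088 0.19584563 0.04835517] [327.28124366 348.87380006]
```

View pics/s3.png

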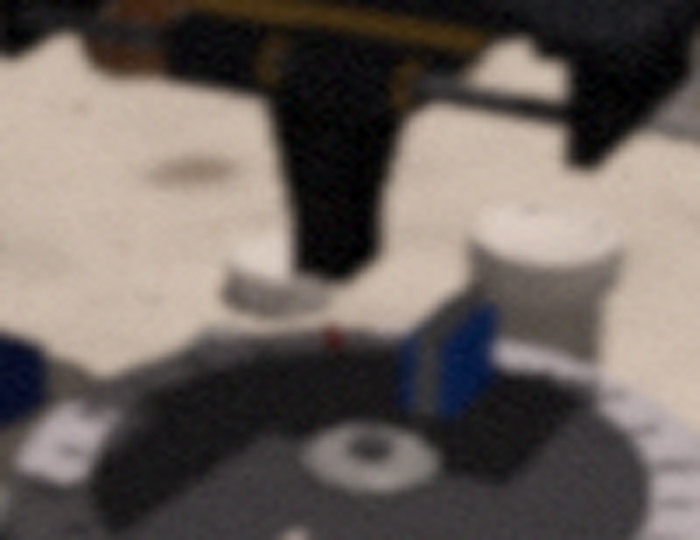

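>>> {"fn": "jog_arm", "kwargs": {
  "increments": [
    [[0,0,0,0,0,-0.003,1],[0,0,0,0,0,-0.006,1],[0,0,0,0,0,-0.006,1]]
  ]
}}

```text
time: 2.6
position: [0.5941, 0.1958, 0.0418]
tool_rot: [0.707, 0.041, -0.04, -0.705]
ft_force: [-0.1, 0.1, -0.0]
grip_width: 0.0002
```

>>> {"fn": "jog_arm", "kwargs": {
  "increments": [
    [[0,0,0,0,0,-0.002,1],[0,0,0,0,0,-0.004,1],[0,0,0,0,0,-0.004,1]]
  ]
}}

```text
time: 2.9
position: [0.5938, 0.1957, 0.0374]
tool_rot: [0.707, 0.041, -0.04, -0.705]
ft_force: [0.6, 0.1, -0.1]
grip_width: 0.0004
```

>>> {"fn": "jog_arm", "kwargs": {
  "increments": [
    [[0,0,0,0.001,0,-0.003,1],[0,0,0,0.001,0,-0.006,1],[0,0,0,0.001,0,-0.008,1],[0,0,0,0.001,0,-0.008,1]]
  ]
}}

```text
time: 3.3
position: [0.5945, 0.1957, 0.0289]
tool_rot: [0.707, 0.041, -0.04, -0.705]
ft_force: [-0.4, 0.8, -0.5]
grip_width: 0.0002
```

```bash
python3 - <<'E'
from h import *
im=camera("scene")[:,:,::-1]
cv2.imwrite("pics/s4.png",cv2.resize(im[170:260,280:380],None,fx=7,fy=6,interpolation=cv2.INTER_CUBIC))
o=get_obs(); print(o["position"],(proj("scene",o["position"])-[280,170])*[7,6])
E
```

```text
[0.59460692 0.19567001 0.02910047] [326.76008333 398.64984876]
```

View pics/s4.png

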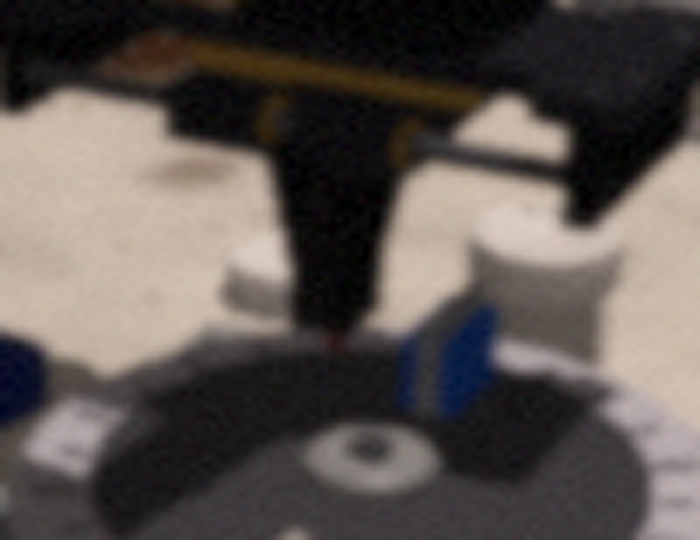

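```bash
cat >> h.py <<'E'
AX=np.array([.549,.155])
def arc(phis,r=.05,off=.024,c=AX,s=1):
    o=get_obs(); p=o["position"]; J=Ro.from_quat(o["tool_rot"]).as_matrix()[:,2]; yaw=np.degrees(np.arctan2(J[1],J[0]))
    for f in phis:
        a=np.radians(f); q=c+[r*np.cos(a)-off*np.sin(a), r*np.sin(a)+off*np.cos(a)]
        print(f"[0,0,{(f+90-yaw+180)%360-180:.0f},{q[0]-p[0]:.3f},{q[1]-p[1]:.3f},0,1]")
E
python3 - <<'E'
from h import *
arc([6.8,6.8,2,-4,-10,-16,-22,-28])
E
```

```text
[0,0,0,0.001,-0.011,0,1]
[0,0,0,0.001,-0.011,0,1]
[0,0,-5,0.004,-0.015,0,1]
[0,0,-11,0.006,-0.020,0,1]
[0,0,-17,0.008,-0.026,0,1]
[0,0,-23,0.009,-0.031,0,1]
[0,0,-29,0.010,-0.037,0,1]
[0,0,-35,0.010,-0.043,0,1]
```

>>> {"fn": "jog_arm", "kwargs": {
  "increments": [
    [[0,0,0,0.001,-0.006,0,1],[0,0,0,0.001,-0.011,0,1],[0,0,-5,0.004,-0.015,0,1],[0,0,-11,0.006,-0.02,0,1],[0,0,-17,0.008,-0.026,0,1],[0,0,-23,0.009,-0.031,0,1],[0,0,-29,0.01,-0.037,0,1],[0,0,-29,0.01,-0.037,0,1]]
  ]
}}

```text
time: 4.15
position: [0.6048, 0.1577, 0.0292]
tool_rot: [0.694, -0.138, 0.138, -0.693]
ft_force: [0.4, -0.5, -0.5]
grip_width: 0.0003
```

```bash
python3 - <<'E'
from h import *
im=camera("scene")[:,:,::-1]
cv2.imwrite("pics/s5.png",cv2.resize(im[170:300,270:410],None,fx=5,fy=4.5,interpolation=cv2.INTER_CUBIC))
o=get_obs(); print(o["position"],o["ft_force"])
arc([-22,-28,-34,-40,-46,-52,-58,-64])
E
```

```text
[0.60477078 0.15796658 0.02922045] [ 0.16157145 -0.19997214  0.46652016]
[0,0,0,-0.000,0.001,0,1]
[0,0,-6,-0.000,-0.005,0,1]
[0,0,-12,-0.001,-0.011,0,1]
[0,0,-18,-0.002,-0.017,0,1]
[0,0,-24,-0.004,-0.022,0,1]
[0,0,-30,-0.006,-0.028,0,1]
[0,0,-36,-0.009,-0.033,0,1]
[0,0,-42,-0.012,-0.037,0,1]
```

View pics/s5.png

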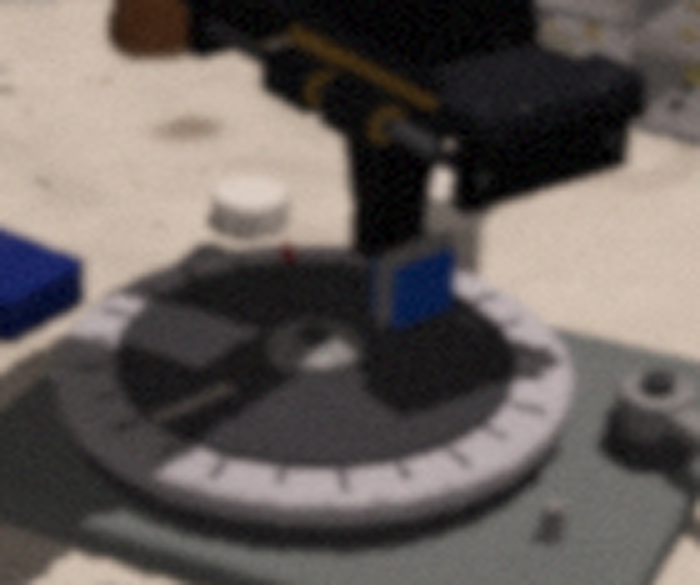

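>>> {"fn": "jog_arm", "kwargs": {
  "increments": [
    [[0,0,-6,0,-0.005,0,1],[0,0,-12,-0.001,-0.011,0,1],[0,0,-18,-0.002,-0.017,0,1],[0,0,-24,-0.004,-0.022,0,1],[0,0,-30,-0.006,-0.028,0,1],[0,0,-36,-0.009,-0.033,0,1],[0,0,-42,-0.012,-0.037,0,1],[0,0,-42,-0.012,-0.037,0,1]]
  ]
}}

```text
time: 5.0
position: [0.5929, 0.1206, 0.0294]
tool_rot: [0.6, -0.376, 0.376, -0.598]
ft_force: [0.9, 0.9, -0.2]
grip_width: 0.0006
```

```bash
python3 - <<'E'
from h import *
o=get_obs(); print(o["position"],o["ft_force"],o["q"].round(2))
arc([-70,-76,-82,-88,-94,-100,-106])
E
```

```text
[0.59290083 0.12058394 0.02938622] [ 0.92809322  0.90442734 -0.21541975] [ 0.02  0.72  1.6  -0.    0.82 -0.43]
[0,0,-6,-0.004,-0.004,0,1]
[0,0,-12,-0.009,-0.008,0,1]
[0,0,-18,-0.013,-0.012,0,1]
[0,0,-24,-0.018,-0.015,0,1]
[0,0,-30,-0.023,-0.017,0,1]
[0,0,-36,-0.029,-0.019,0,1]
[0,0,-42,-0.035,-0.020,0,1]
```

>>> {"fn": "jog_arm", "kwargs": {
  "increments": [
    [[0,0,-6,-0.004,-0.004,0,1],[0,0,-12,-0.009,-0.008,0,1],[0,0,-18,-0.013,-0.012,0,1],[0,0,-24,-0.018,-0.015,0,1],[0,0,-30,-0.023,-0.017,0,1],[0,0,-36,-0.029,-0.019,0,1],[0,0,-42,-0.035,-0.02,0,1],[0,0,-42,-0.035,-0.02,0,1]]
  ]
}}

```text
time: 5.8
position: [0.5577, 0.1004, 0.0296]
tool_rot: [-0.426, 0.565, -0.565, 0.424]
ft_force: [0.4, 0.2, 0.2]
grip_width: 0.0005
```

```bash
python3 - <<'E'
from h import *
im=camera("scene")[:,:,::-1]
cv2.imwrite("pics/s6.png",cv2.resize(im[190:320,250:450],None,fx=4,fy=4,interpolation=cv2.INTER_CUBIC))
o=get_obs(); print(o["position"],o["ft_force"],o["q"].round(2))
arc([-112,-118,-124,-130,-133,-136,-139,-141])
E
```

```text
[0.55778165 0.10062223 0.02955462] [ 0.40508296 -0.104319    0.4964589 ] [-0.02  0.68  1.7  -0.    0.76  0.26]
[0,0,-6,-0.005,-0.001,0,1]
[0,0,-12,-0.011,-0.001,0,1]
[0,0,-18,-0.017,-0.000,0,1]
[0,0,-24,-0.023,0.001,0,1]
[0,0,-27,-0.025,0.001,0,1]
[0,0,-30,-0.028,0.002,0,1]
[0,0,-33,-0.031,0.003,0,1]
[0,0,-35,-0.033,0.004,0,1]
```

View pics/s6.png

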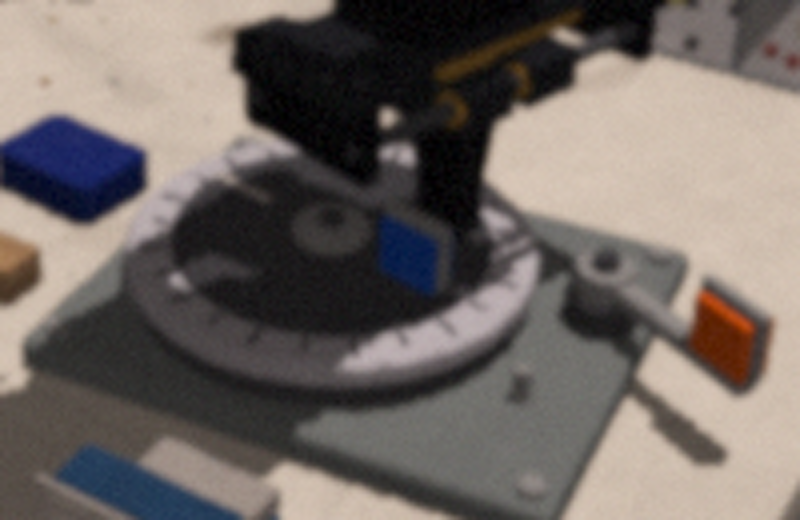

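>>> {"fn": "jog_arm", "kwargs": {
  "increments": [
    [[0,0,-6,-0.005,-0.001,0,1],[0,0,-12,-0.011,-0.001,0,1],[0,0,-18,-0.017,0,0,1],[0,0,-24,-0.023,0.001,0,1],[0,0,-24,-0.023,0.001,0,1],[0,0,-24,-0.023,0.001,0,1]]
  ]
}}

```text
time: 6.45
position: [0.5349, 0.1018, 0.0296]
tool_rot: [-0.301, 0.641, -0.64, 0.299]
ft_force: [0.7, -0.6, 0.5]
grip_width: 0.0005
```

```bash
python3 - <<'E'
from h import *
im=camera("scene")[:,:,::-1]; cv2.imwrite("pics/s7raw.png",im)
cv2.imwrite("pics/s7.png",cv2.resize(im[200:300,265:405],None,fx=5.7,fy=5.7,interpolation=cv2.INTER_CUBIC))
o=get_obs(); print(o["position"],o["ft_force"],o["q"].round(2))
f=lambda p:((proj("scene",p)-[265,200])*5.7).round()
print("axis",f([*AX,.043]))
for a in (38.9,50,60): 
  u=np.array([np.cos(np.radians(a)),np.sin(np.radians(a))]); print(a,f([*(AX+.041*u),.043]),f([*(AX+.076*u),.041]),f([*(AX+.093*u),.04]))
E
```

```text
[0.53491361 0.10183428 0.02951935] [ 0.83565695 -0.58041191 -0.31191817] [-0.02  0.66  1.76  0.    0.72  0.68]
axis [381. 270.]
38.9 [367. 204.] [356. 156.] [351. 135.]
50 [345. 206.] [315. 160.] [302. 139.]
60 [325. 210.] [280. 167.] [260. 147.]
```

View pics/s7.png

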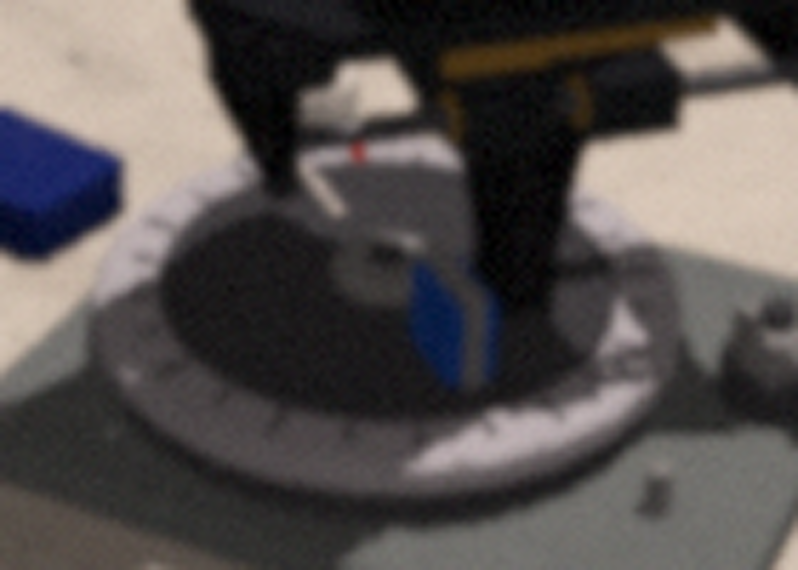

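```bash
python3 - <<'E'
from h import *
arc([-130,-133,-136,-139,-141,-142,-144,-145])
E
```

```text
[0,0,-0,0.000,-0.001,0,1]
[0,0,-3,-0.002,0.000,0,1]
[0,0,-6,-0.005,0.001,0,1]
[0,0,-9,-0.008,0.002,0,1]
[0,0,-11,-0.010,0.003,0,1]
[0,0,-12,-0.011,0.003,0,1]
[0,0,-14,-0.012,0.004,0,1]
[0,0,-15,-0.013,0.005,0,1]
```

>>> {"fn": "jog_arm", "kwargs": {
  "increments": [
    [[0,0,-3,-0.002,0,0,1],[0,0,-6,-0.005,0.001,0,1],[0,0,-9,-0.008,0.002,0,1],[0,0,-11,-0.0095,0.0025,0,1],[0,0,-11,-0.0095,0.0025,0,1],[0,0,-11,-0.0095,0.0025,0,1]]
  ]
}}

```text
time: 7.1
position: [0.5262, 0.1043, 0.0296]
tool_rot: [-0.238, 0.666, -0.665, 0.238]
ft_force: [0.5, -1.5, -0.3]
grip_width: 0.0005
```

```bash
python3 - <<'E'
from h import *
im=camera("scene")[:,:,::-1]; cv2.imwrite("pics/s8raw.png",im)
cv2.imwrite("pics/s8.png",cv2.resize(im[210:270,290:370],None,fx=9,fy=9,interpolation=cv2.INTER_CUBIC))
o=get_obs(); print(o["position"],o["ft_force"],o["q"].round(2))
f=lambda p:((proj("scene",p)-[290,210])*9).round()
print("axis",f([*AX,.05]))
for a in (36,38.9,42,45): 
  u=np.array([np.cos(np.radians(a)),np.sin(np.radians(a))]); print(a,f([*(AX+.041*u),.043]),f([*(AX+.076*u),.041]),f([*(AX+.093*u),.04]))
E
```

```text
[0.52616543 0.10432812 0.02963847] [ 0.83874544 -0.80789179 -0.03280159] [-0.01  0.65  1.78  0.    0.71  0.87]
axis [378. 308.]
36 [365. 231.] [354. 157.] [350. 122.]
38.9 [355. 232.] [337. 157.] [329. 123.]
42 [345. 232.] [319. 158.] [307. 124.]
45 [335. 233.] [302. 159.] [286. 126.]
```

View pics/s8.png

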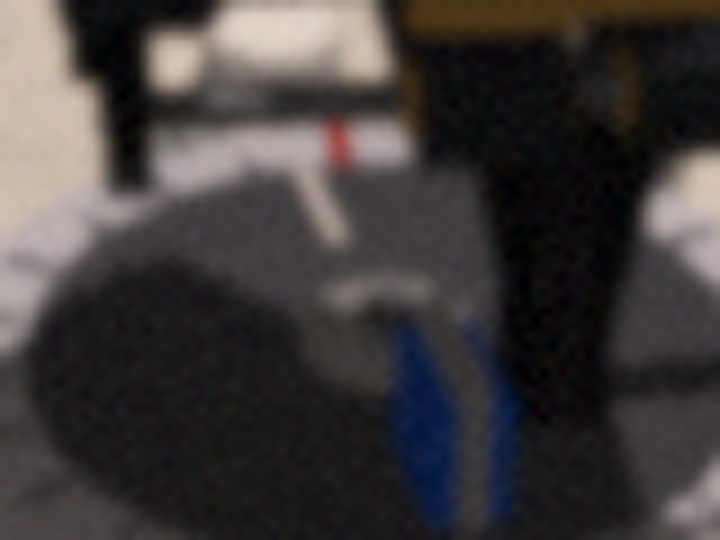

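```bash
cat >> h.py <<'E'
def rotd(d,c=AX):
    p=get_obs()["position"][:2]-c
    for k in np.atleast_1d(d):
        print(k,(Ro.from_euler('z',k,degrees=True).as_matrix()[:2,:2]@p-p).round(4))
E
python3 - <<'E'
from h import *
rotd([-2,-4,-5,-6])
E
```

```text
-2 [-0.0018  0.0008]
-4 [-0.0035  0.0017]
-5 [-0.0043  0.0022]
-6 [-0.0052  0.0027]
```

>>> {"fn": "jog_arm", "kwargs": {
  "increments": [
    [[0,0,-2,-0.0018,0.0008,0,1],[0,0,-4,-0.0035,0.0017,0,1],[0,0,-5,-0.0043,0.0022,0,1],[0,0,-5,-0.0043,0.0022,0,1],[0,0,-5,-0.0043,0.0022,0,1]]
  ]
}}

```text
time: 7.65
position: [0.5219, 0.1065, 0.0296]
tool_rot: [-0.209, 0.676, -0.675, 0.208]
ft_force: [1.1, -0.8, 0.8]
grip_width: -0.0001
```

```bash
python3 - <<'E'
from h import *
im=camera("scene")[:,:,::-1]; cv2.imwrite("pics/s9raw.png",im)
cv2.imwrite("pics/s9.png",cv2.resize(im[210:270,290:370],None,fx=9,fy=9,interpolation=cv2.INTER_CUBIC))
o=get_obs(); print(o["position"],o["ft_force"]); rotd([-1,-2,-3])
E
```

```text
[0.52192043 0.10649618 0.02963803] [ 0.5790881  -0.75612225 -0.99897278]
-1 [-0.0008  0.0005]
-2 [-0.0017  0.001 ]
-3 [-0.0025  0.0015]
```

View pics/s9.png

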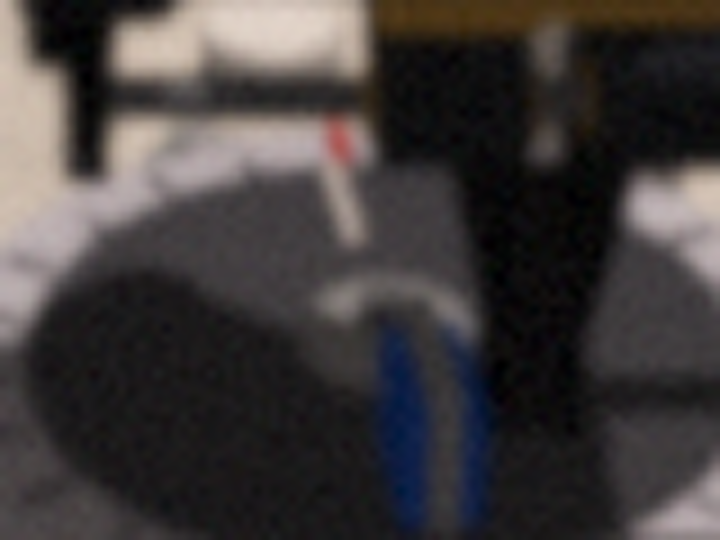

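>>> {"fn": "jog_arm", "kwargs": {
  "increments": [
    [[0,0,-1,-0.0007,0.0004,0,1],[0,0,-1.6,-0.0014,0.0008,0,1],[0,0,-1.6,-0.0014,0.0008,0,1],[0,0,-1.6,-0.0014,0.0008,0,1]]
  ]
}}

```text
time: 8.1
position: [0.5204, 0.1074, 0.0296]
tool_rot: [-0.2, 0.679, -0.678, 0.199]
ft_force: [0.9, -0.4, -0.5]
grip_width: 0.0004
```

```bash
python3 - <<'E'
from h import *
im=camera("scene")[:,:,::-1]; cv2.imwrite("pics/s10raw.png",im)
cv2.imwrite("pics/s10.png",cv2.resize(im[215:255,300:350],None,fx=14,fy=14,interpolation=cv2.INTER_CUBIC))
o=get_obs(); print(o["position"],o["ft_force"]); rotd([-1,-2,-3,8])
E
```

```text
[0.52043041 0.10737569 0.02961521] [1.96596154 0.00824226 0.5500632 ]
-1 [-0.0008  0.0005]
-2 [-0.0016  0.001 ]
-3 [-0.0025  0.0016]
8 [ 0.0069 -0.0035]
```

View pics/s10.png

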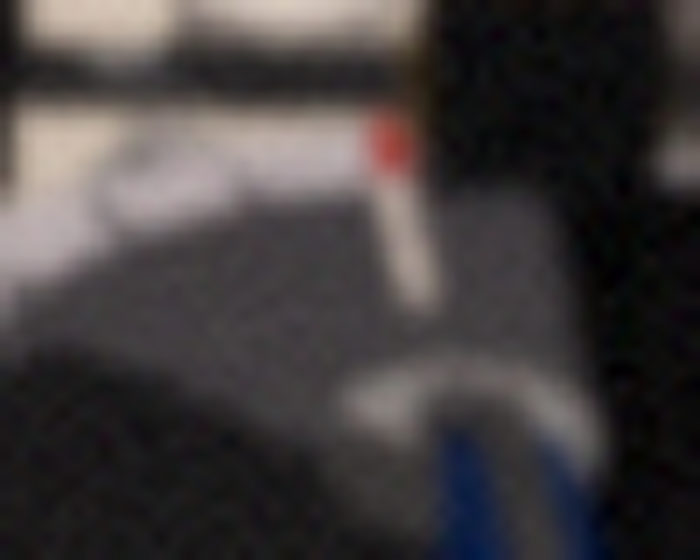

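>>> {"fn": "jog_arm", "kwargs": {
  "increments": [
    [[0,0,0,0.006,-0.003,0,1],[0,0,0,0.012,-0.007,0,1],[0,0,0,0.014,-0.008,0.04,1],[0,0,0,0.02,-0.02,0.08,1],[0,0,0,0.035,-0.06,0.1,1],[0,0,0,0.05,-0.1,0.1,1],[0,0,0,0.067,-0.15,0.1,1],[0,0,0,0.067,-0.15,0.1,1]]
  ]
}}

```text
time: 8.95
position: [0.5911, -0.0491, 0.1304]
tool_rot: [0.196, -0.678, 0.68, -0.198]
ft_force: [-0.3, 0.1, 0.3]
grip_width: 0.0003
```

```bash
python3 - <<'E'
from h import *
im=camera("top")[:,:,::-1]; cv2.imwrite("pics/t11raw.png",im)
cv2.imwrite("pics/t11.png",cv2.resize(im[165:300,295:490],None,fx=4,fy=4,interpolation=cv2.INTER_CUBIC))
im=camera("scene")[:,:,::-1]; cv2.imwrite("pics/s11raw.png",im)
cv2.imwrite("pics/s11.png",cv2.resize(im[190:310,260:460],None,fx=4,fy=4,interpolation=cv2.INTER_CUBIC))
o=get_obs(); print(o["position"],o["q"].round(2))
E
```

```text
[ 0.58771487 -0.04437068  0.12939141] [-0.27  0.55  1.58  0.    1.01  0.74]
```

View pics/t11.png

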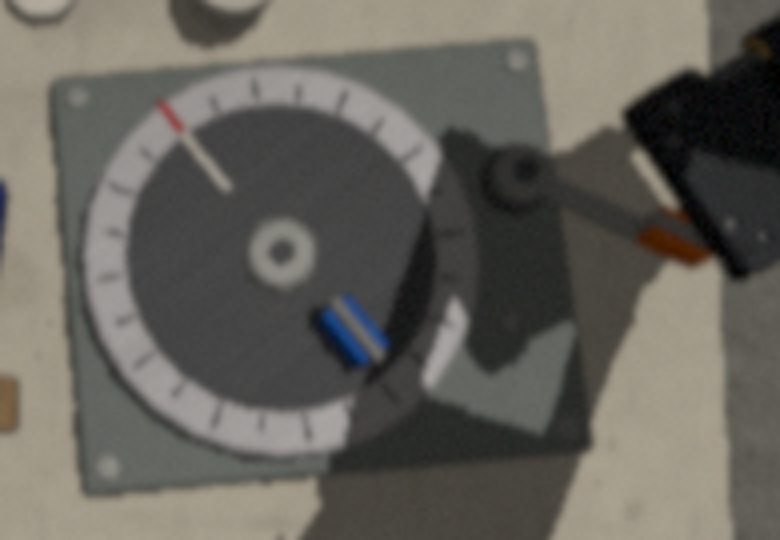

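View pics/s11.png

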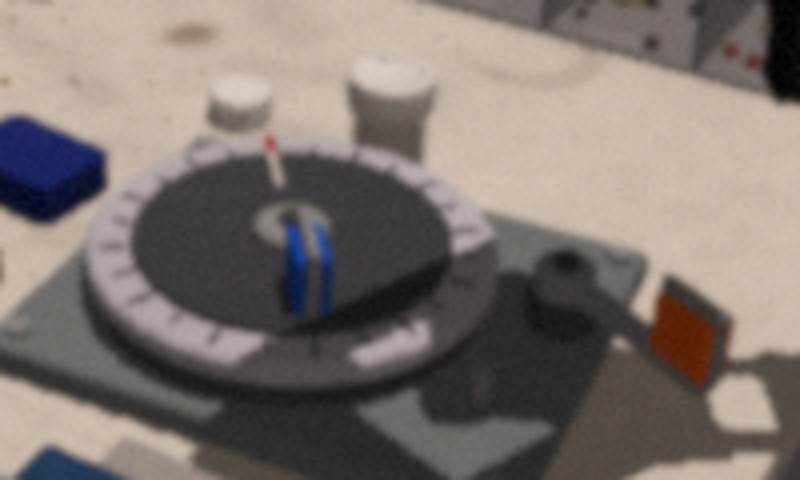

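```bash
cat >> h.py <<'E'
def angs(im,c=AX,a0=25,a1=55,n="top"):
    im=im.astype(np.float32); A=np.arange(a0,a1,.1); 
    def prof(r,z):
        uv=np.array([proj(n,[c[0]+r*np.cos(np.radians(a)),c[1]+r*np.sin(np.radians(a)),z]) for a in A]).astype(np.float32)
        return cv2.remap(im,uv[:,0].reshape(1,-1),uv[:,1].reshape(1,-1),cv2.INTER_CUBIC)[0]
    def cen(w): 
        w=w-np.median(w); w[w<.35*w.max()]=0; return (w*A).sum()/w.sum()
    W=[(r,cen(prof(r,.043).sum(1))) for r in np.arange(.046,.073,.004)]
    R=[(r,cen((lambda q:q[:,2]-q[:,1])(prof(r,.0405)))) for r in np.arange(.079,.092,.003)]
    return np.array(W),np.array(R)
E
python3 - <<'E'
from h import *
im=cv2.imread("pics/t11raw.png")
for c in (AX,AX+[.001,0],AX+[0,.001],AX-[.001,.001]):
    W,R=angs(im,c); print(c,W[:,1].round(1),R[:,1].round(1),W[:,1].mean(),R[:,1].mean())
# line fit comparisons in world
W,R=angs(im)
P=lambda Q:np.array([AX+r*np.array([np.cos(np.radians(a)),np.sin(np.radians(a))]) for r,a in Q])
w,r=P(W),P(R); f=lambda p:np.degrees(np.arctan2(*(p[-1]-p[0])[::-1]))
print(f(w),f(r))
n=np.array([-np.sin(np.radians(f(w))),np.cos(np.radians(f(w)))]); print("red off mark line mm",((r-w.mean(0))@n*1000).round(2))
E
```

```text
Traceback (most recent call last):
  File "h.py", line 34, in angs
    R=[(r,cen((lambda q:q[:,2]-q[:,1])(prof(r,.0405)))) for r in np.arange(.079,.092,.003)]
                                       ~~~~^^^^^^^^^
  File "h.py", line 29, in prof
    uv=np.array([proj(n,[c[0]+r*np.cos(np.radians(a)),c[1]+r*np.sin(np.radians(a)),z]) for a in A]).astype(np.float32)
                 ~~~~^^^^^^^^^^^^^^^^^^^^^^^^^^^^^^^^^^^^^^^^^^^^^^^^^^^^^^^^^^^^^^^^^
  File "h.py", line 4, in proj
    i=camera_info(n); c=i["R"]@np.array(X)+i["t"]; p=i["K"]@c; return p[:2]/p[2]
ValueError: time passes only in moves, steps and waits
```

```bash
sed -i 's/camera_info(n)/CI(n)/' h.py; sed -i '2a import functools\nCI=functools.lru_cache(lambda n:camera_info(n))' h.py
cat > m.py <<'E'
from h import *
import sys
im=cv2.imread(sys.argv[1])
for c in (AX,AX+[.001,0],AX+[0,.001],AX-[.001,.001]):
    W,R=angs(im,c); print(c,W[:,1].round(1),R[:,1].round(1),W[:,1].mean(),R[:,1].mean())
W,R=angs(im)
P=lambda Q:np.array([AX+r*np.array([np.cos(np.radians(a)),np.sin(np.radians(a))]) for r,a in Q])
w,r=P(W),P(R); f=lambda p:np.degrees(np.arctan2(*(p[-1]-p[0])[::-1]))
print(f(w),f(r))
n=np.array([-np.sin(np.radians(f(w))),np.cos(np.radians(f(w)))]); print("red off mark line mm",((r-w.mean(0))@n*1000).round(2))
E
python3 m.py pics/t11raw.png
```

```text
[0.549 0.155] [39.7 39.7 39.4 39.6 39.9 39.7 39.5] [38.9 39.1 39.  38.8 38.9] 39.62851651133905 38.93952340299595
[0.55  0.155] [40.5 40.4 40.1 40.3 40.4 40.2 40.1] [39.4 39.6 39.4 39.2 39.3] 40.27665272941747 39.37660792850237
[0.549 0.156] [38.7 38.8 38.6 38.9 39.1 38.9 38.9] [38.4 38.5 38.4 38.3 38.4] 38.845170488621235 38.424772494381365
[0.548 0.154] [39.6 39.9 39.7 39.6 40.  39.8 39.7] [39.  39.2 39.2 39.  38.9] 39.75798093629197 39.04929163287311
39.11605840090139 38.72325626014334
red off mark line mm [-0.81 -0.53 -0.74 -0.95 -0.89]
```

>>> {"fn": "jog_arm", "kwargs": {
  "increments": [
    [[0,0,0,-0.02,0.05,0,1],[0,0,0,-0.04,0.1,0,1],[0,0,0,-0.054,0.144,0,1],[0,0,0,-0.054,0.144,-0.04,1],[0,0,0,-0.054,0.144,-0.08,1],[0,0,0,-0.054,0.144,-0.1,1],[0,0,0,-0.06,0.147,-0.1,1],[0,0,0,-0.06,0.147,-0.1,1]]
  ]
}}

```text
time: 9.85
position: [0.5254, 0.1039, 0.0292]
tool_rot: [-0.2, 0.68, -0.677, 0.197]
ft_force: [-0.1, -1.1, -0.8]
grip_width: 0.0004
```

```bash
python3 - <<'E'
from h import *
o=get_obs(); print(o["position"],(np.array([.5198,.1078,.0296])-o["position"]).round(4),o["tool_rot"].round(3),o["ft_force"])
J=Ro.from_quat(o["tool_rot"]).as_euler('zyx',degrees=True);print(J)
print(Ro.from_quat([-.2,.679,-.678,.199]).as_euler('zyx',degrees=True))
E
```

```text
[0.52538582 0.10392166 0.02924844] [-0.0056  0.0039  0.0004] [-0.2    0.68  -0.677  0.197] [-0.13402179 -1.13933058 -0.84946719]
[179.63885066  32.64283076  90.29379439]
[179.88038477  32.76983176  90.11961523]
```

>>> {"fn": "jog_arm", "kwargs": {
  "increments": [
    [[0,0,0,-0.0028,0.0018,0,1],[0,0,0,-0.0045,0.003,0,1],[0,0,0,-0.0056,0.0039,0,1],[0,0,0,-0.0056,0.0039,0,1],[0,0,0,-0.0056,0.0039,0,1]]
  ]
}}

```text
time: 10.35
position: [0.5204, 0.1077, 0.0298]
tool_rot: [-0.2, 0.68, -0.678, 0.198]
ft_force: [0.5, 0.3, 0.6]
grip_width: 0.0003
```

>>> {"fn": "jog_arm", "kwargs": {
  "increments": [
    [[0,0,0,0.006,-0.003,0,1],[0,0,0,0.012,-0.007,0,1],[0,0,0,0.014,-0.008,0.04,1],[0,0,0,0.02,-0.02,0.08,1],[0,0,0,0.035,-0.06,0.1,1],[0,0,0,0.05,-0.1,0.1,1],[0,0,0,0.072,-0.155,0.1,1],[0,0,0,0.072,-0.155,0.1,1]]
  ]
}}

```text
time: 11.15
position: [0.5961, -0.0533, 0.1305]
tool_rot: [0.197, -0.679, 0.68, -0.197]
ft_force: [1.2, 0.2, 0.5]
grip_width: 0.0009
```

```bash
python3 - <<'E'
from h import *
im=camera("top")[:,:,::-1]; cv2.imwrite("pics/t12raw.png",im)
o=get_obs(); print(o["position"])
E
python3 m.py pics/t12raw.png
```

```text
[ 0.59508925 -0.05225999  0.12999134]
[0.549 0.155] [39.7 39.4 39.2 39.6 39.6 39.4 39.4] [38.9 39.  39.  38.8 38.9] 39.46526932120188 38.921473515731336
[0.55  0.155] [40.4 40.1 39.9 40.2 40.1 39.9 40. ] [39.4 39.5 39.4 39.2 39.3] 40.09132667408751 39.36278818201097
[0.549 0.156] [38.6 38.5 38.4 38.9 38.8 38.7 38.9] [38.4 38.5 38.5 38.3 38.4] 38.6755828008557 38.41101869892002
[0.548 0.154] [39.6 39.7 39.4 39.5 39.7 39.5 39.5] [39.  39.1 39.1 39.  38.9] 39.58239156731345 39.02940667174414
38.950170911338795 38.460409207135314
red off mark line mm [-0.56 -0.41 -0.44 -0.75 -0.66]
```

```bash
python3 - <<'E'
from h import *
im=cv2.imread("pics/top0.png").astype(int); b,g,r=im[...,0],im[...,1],im[...,2]
m=(r>g+50)&(r>b+60); yy,xx=np.mgrid[:400,:640]; m&=(xx>440)&(xx<500)&(yy>200)&(yy<245)
P=np.argwhere(m)[:,::-1]; print(len(P),P.min(0),P.max(0),P.mean(0))
rect=cv2.minAreaRect(P.astype(np.float32)); print(rect)
w=ray("top",rect[0],.066)[:2]; C=AX+Ro.from_euler('z',5.6,degrees=True).as_matrix()[:2,:2]@[.03,-.122]; d=w-C; print(w,C,np.hypot(*d),np.degrees(np.arctan2(d[1],d[0]))%360)
box=cv2.boxPoints(rect); W=np.array([ray("top",p,.071)[:2] for p in box]); print(W.round(4))
print("paddle at 249.6?",C+.076*np.array([np.cos(np.radians(254.6)),np.sin(np.radians(254.6))]))
phi=np.degrees(np.arctan2(d[1],d[0]))
print(get_obs()["position"]); arc([phi],r=.076,off=.036,c=C)
E
```

```text
49 [458 220] [473 229] [464.97959184 225.18367347]
((465.2930908203125, 223.51722717285156), (14.669931411743164, 7.799203872680664), 21.801406860351562)
[ 0.55955829 -0.03137151] [0.59076194 0.03650974] 0.0747096552161697 245.3127103483646
[[ 0.5565 -0.0143]
 [ 0.5704 -0.0203]
 [ 0.5608 -0.0453]
 [ 0.547  -0.0392]]
paddle at 249.6? [ 0.57057967 -0.03676151]
[ 0.59508925 -0.05225999  0.12999134]
[0,0,33,-0.003,0.005,0,1]
```

>>> {"fn": "jog_arm", "kwargs": {
  "increments": [
    [[0,0,8,0.001,0.004,0,1],[0,0,16,0.001,0.004,0,1],[0,0,24,0.001,0.004,-0.02,1],[0,0,32,0.001,0.004,-0.04,1],[0,0,33,0.001,0.004,-0.07,1],[0,0,33,0.001,0.004,-0.098,1],[0,0,33,0.001,0.004,-0.098,1]]
  ]
}}

```text
time: 11.9
position: [0.592, -0.0463, 0.0282]
tool_rot: [-0.384, 0.598, -0.592, 0.379]
ft_force: [-0.7, 0.3, 0.2]
grip_width: 0.0004
```

```bash
python3 - <<'E'
from h import *
im=camera("scene")[:,:,::-1]
cv2.imwrite("pics/s13.png",cv2.resize(im[190:320,300:500],None,fx=4,fy=4,interpolation=cv2.INTER_CUBIC))
C=np.array([.5908,.0365])
o=get_obs(); print(o["position"],o["ft_force"]); arc([246,246,240,234,228,222,216],r=.076,off=.022,c=C)
E
```

```text
[ 0.59378674 -0.04681005  0.03013747] [-0.51547334  1.1513245   0.92940918]
[0,0,1,-0.014,0.005,0,1]
[0,0,1,-0.014,0.005,0,1]
[0,0,-5,-0.022,0.006,0,1]
[0,0,-11,-0.030,0.009,0,1]
[0,0,-17,-0.037,0.012,0,1]
[0,0,-23,-0.045,0.016,0,1]
[0,0,-29,-0.052,0.021,0,1]
```

View pics/s13.png

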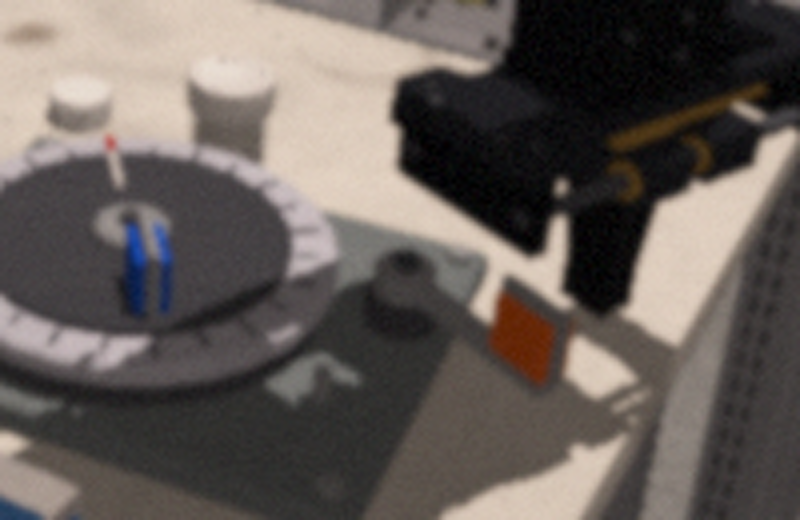

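Finger (tip about (600,305)) is behind the orange paddle, well placed. Push along the arc.

>>> {"fn": "jog_arm", "kwargs": {
  "increments": [
    [[0,0,1,-0.007,0.003,0,1],[0,0,1,-0.014,0.005,0,1],[0,0,-5,-0.022,0.006,0,1],[0,0,-11,-0.03,0.009,0,1],[0,0,-17,-0.037,0.012,0,1],[0,0,-23,-0.045,0.016,0,1],[0,0,-29,-0.052,0.021,0,1],[0,0,-29,-0.052,0.021,0,1]]
  ]
}}

```text
time: 12.75
position: [0.5411, -0.0252, 0.0316]
tool_rot: [-0.222, 0.673, -0.67, 0.22]
ft_force: [0.0, -0.3, 0.5]
grip_width: 0.0005
```

```bash
python3 - <<'E'
from h import *
im=camera("scene")[:,:,::-1]
cv2.imwrite("pics/s14.png",cv2.resize(im[190:320,300:500],None,fx=4,fy=4,interpolation=cv2.INTER_CUBIC))
C=np.array([.5908,.0365])
o=get_obs(); print(o["position"],o["ft_force"]); arc([216,210,204,198,192,188,185.6,183],r=.076,off=.022,c=C)
E
```

```text
[ 0.54158583 -0.02548924  0.03142998] [-0.32406392 -0.06936199  0.65230388]
[0,0,-1,0.001,-0.000,0,1]
[0,0,-7,-0.006,0.005,0,1]
[0,0,-13,-0.011,0.011,0,1]
[0,0,-19,-0.016,0.018,0,1]
[0,0,-25,-0.021,0.025,0,1]
[0,0,-29,-0.023,0.030,0,1]
[0,0,-31,-0.024,0.033,0,1]
[0,0,-34,-0.026,0.036,0,1]
```

View pics/s14.png

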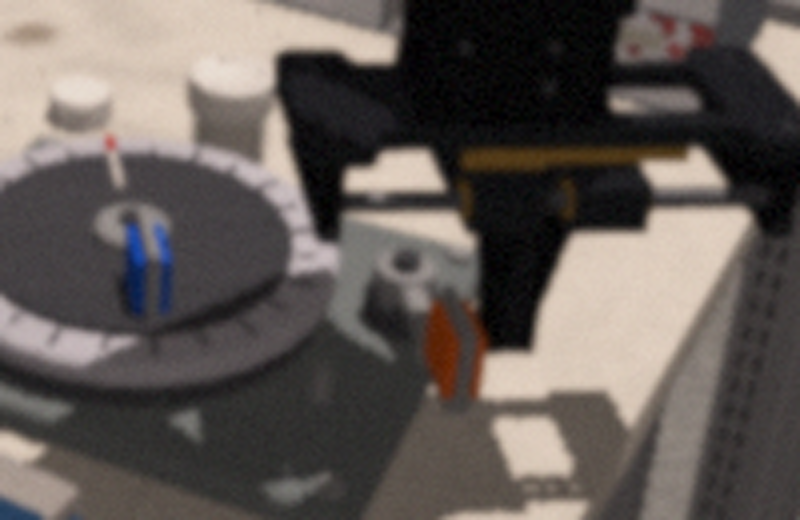

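```bash
python3 - <<'E'
from h import *
o=get_obs(); R=Ro.from_quat(o["tool_rot"]).as_matrix(); print(R.round(2)); p=o["position"]
for s in(-.06,-.08,.06,.08,.095,-.095):
    for z in(.09,.1,.12): 
        for x in (0,): q=p+s*R[:,2]; q[2]=z; print(s,z,q.round(3),proj("scene",q).round(0))
E
```

```text
[[-0.8  -0.    0.6 ]
 [-0.6   0.   -0.8 ]
 [ 0.   -1.   -0.01]]
-0.06 0.09 [0.506 0.023 0.09 ] [389. 261.]
-0.06 0.1 [0.506 0.023 0.1  ] [390. 256.]
-0.06 0.12 [0.506 0.023 0.12 ] [391. 245.]
-0.08 0.09 [0.494 0.039 0.09 ] [376. 261.]
-0.08 0.1 [0.494 0.039 0.1  ] [377. 256.]
-0.08 0.12 [0.494 0.039 0.12 ] [378. 245.]
0.06 0.09 [ 0.577 -0.074  0.09 ] [464. 260.]
0.06 0.1 [ 0.577 -0.074  0.1  ] [465. 254.]
0.06 0.12 [ 0.577 -0.074  0.12 ] [467. 244.]
0.08 0.09 [ 0.589 -0.09   0.09 ] [476. 259.]
0.08 0.1 [ 0.589 -0.09   0.1  ] [477. 254.]
0.08 0.12 [ 0.589 -0.09   0.12 ] [480. 243.]
0.095 0.09 [ 0.598 -0.102  0.09 ] [485. 259.]
0.095 0.1 [ 0.598 -0.102  0.1  ] [487. 254.]
0.095 0.12 [ 0.598 -0.102  0.12 ] [489. 243.]
-0.095 0.09 [0.485 0.051 0.09 ] [367. 262.]
-0.095 0.1 [0.485 0.051 0.1  ] [367. 256.]
-0.095 0.12 [0.485 0.051 0.12 ] [368. 246.]
```

>>> {"fn": "jog_arm", "kwargs": {
  "increments": [
    [[0,0,-7,-0.006,0.005,0,1],[0,0,-13,-0.011,0.011,0,1],[0,0,-19,-0.016,0.018,0,1],[0,0,-25,-0.021,0.025,0,1],[0,0,-28,-0.023,0.029,0,1],[0,0,-28,-0.023,0.029,0,1],[0,0,-28,-0.023,0.029,0,1]]
  ]
}}

```text
time: 13.5
position: [0.5189, 0.0034, 0.0319]
tool_rot: [-0.054, 0.707, -0.703, 0.053]
ft_force: [-0.4, -0.1, 0.7]
grip_width: 0.0008
```

```bash
python3 - <<'E'
from h import *
im=camera("scene")[:,:,::-1]
cv2.imwrite("pics/s15.png",cv2.resize(im[190:320,300:500],None,fx=4,fy=4,interpolation=cv2.INTER_CUBIC))
C=np.array([.5908,.0365])
o=get_obs(); print(o["position"],o["ft_force"]); arc([188,185.6,183,181,179],r=.076,off=.022,c=C)
E
```

```text
[0.51888795 0.00334425 0.03171775] [-0.23299883  0.84231337  0.06819374]
[0,0,-1,-0.000,0.001,0,1]
[0,0,-3,-0.002,0.004,0,1]
[0,0,-6,-0.003,0.007,0,1]
[0,0,-8,-0.004,0.010,0,1]
[0,0,-10,-0.004,0.012,0,1]
```

View pics/s15.png

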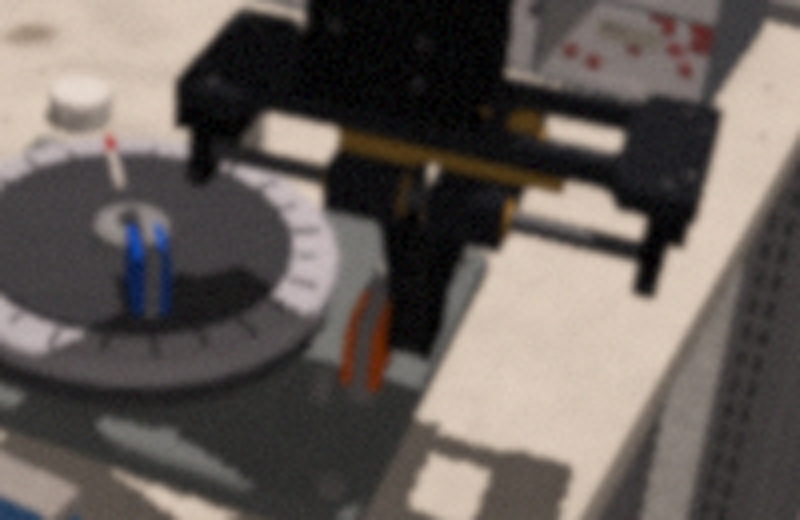

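Still short of the stop peg. Continue in small steps, watching force.

>>> {"fn": "jog_arm", "kwargs": {
  "increments": [
    [[0,0,-2,-0.001,0.002,0,1],[0,0,-4,-0.002,0.004,0,1],[0,0,-4,-0.002,0.004,0,1]]
  ]
}}

```text
time: 13.85
position: [0.5173, 0.007, 0.0318]
tool_rot: [-0.029, 0.708, -0.705, 0.029]
ft_force: [-0.2, -0.8, -0.1]
grip_width: 0.0007
```

>>> {"fn": "jog_arm", "kwargs": {
  "increments": [
    [[0,0,-1,0,0.0015,0,1],[0,0,-2,-0.001,0.003,0,1],[0,0,-2,-0.001,0.003,0,1]]
  ]
}}

```text
time: 14.15
position: [0.5165, 0.0101, 0.0319]
tool_rot: [-0.016, 0.709, -0.705, 0.017]
ft_force: [0.4, -0.6, -1.3]
grip_width: 0.0004
```

>>> {"fn": "jog_arm", "kwargs": {
  "increments": [
    [[0,0,0,0,0.001,0,1],[0,0,0,0,0.002,0,1],[0,0,0,0,0.002,0,1]]
  ]
}}

```text
time: 14.45
position: [0.5164, 0.0111, 0.0319]
tool_rot: [-0.017, 0.708, -0.706, 0.017]
ft_force: [-1.2, -5.3, 0.1]
grip_width: 0.0007
```

>>> {"fn": "jog_arm", "kwargs": {
  "increments": [
    [[0,0,0,0,0.0015,0,1],[0,0,0,0,0.0025,0,1],[0,0,0,0,0.0025,0,1]]
  ]
}}

```text
time: 14.75
position: [0.5164, 0.0112, 0.0319]
tool_rot: [0.018, -0.707, 0.707, -0.018]
ft_force: [-1.8, -11.3, -0.1]
grip_width: 0.0003
```

>>> {"fn": "jog_arm", "kwargs": {
  "increments": [
    [[0,0,0,0,-0.01,0,1],[0,0,0,0,-0.02,0,1],[0,0,0,0,-0.025,0.04,1],[0,0,0,0,-0.04,0.09,1],[0,0,0,0,-0.09,0.12,1],[0,0,0,0,-0.14,0.12,1],[0,0,0,0,-0.18,0.12,1],[0,0,0,0,-0.18,0.12,1]]
  ]
}}

```text
time: 15.55
position: [0.518, -0.1756, 0.1529]
tool_rot: [0.014, -0.705, 0.709, -0.018]
ft_force: [0.2, 0.2, -0.2]
grip_width: 0.0004
```

```bash
python3 - <<'E'
from h import *
im=camera("top")[:,:,::-1]; cv2.imwrite("pics/t16raw.png",im)
cv2.imwrite("pics/t16.png",cv2.resize(im[140:300,250:450],None,fx=3.8,fy=3.7,interpolation=cv2.INTER_CUBIC))
im=camera("scene")[:,:,::-1]
cv2.imwrite("pics/s16.png",cv2.resize(im[190:320,220:450],None,fx=3.4,fy=3.4,interpolation=cv2.INTER_CUBIC))
E
python3 m.py pics/t16raw.png
```

```text
[0.549 0.155] [39.7 39.5 39.2 39.6 39.5 39.4 39.4] [39.  39.1 39.  38.8 38.9] 39.464606884913145 38.939264865166344
[0.55  0.155] [40.4 40.2 39.9 40.2 40.1 39.9 40. ] [39.4 39.5 39.3 39.3 39.3] 40.10332986489571 39.38078325584461
[0.549 0.156] [38.7 38.6 38.4 38.8 38.8 38.7 38.8] [38.4 38.5 38.4 38.4 38.5] 38.673725528416284 38.424702090569255
[0.548 0.154] [39.7 39.7 39.5 39.5 39.7 39.5 39.5] [39.1 39.1 39.2 39.  38.9] 39.59117820017449 39.046244622747025
38.892005787641125 38.64309685040402
red off mark line mm [-0.48 -0.34 -0.48 -0.7  -0.53]
```

View pics/t16.png

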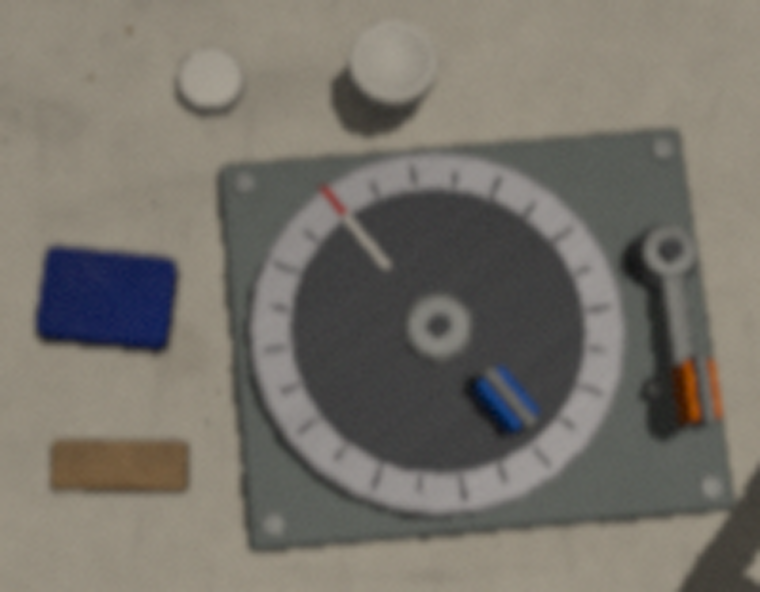

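View pics/s16.png

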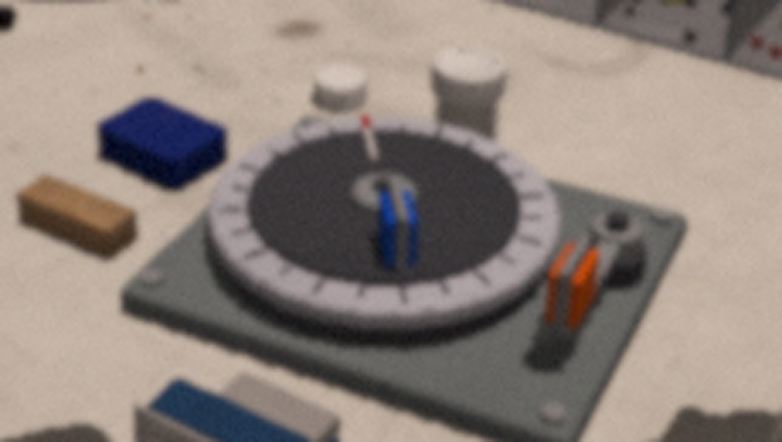

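Marks line up (the red line runs into the white mark at about (345,213) in the top crop), and the lever lies along −x against the peg. The bystanders look unmoved. Handing in.

```bash
python3 - <<'E'
from rig import *
o=get_obs(); print(o["time"],o["ft_force"],abs(o["joint_velocities"]).max())
print(hand_in())
E
```

```text
15.65 [ 0.21816981  0.74097771 -0.2394566 ] 0.04577861420698526
the job is handed in; nothing more can be done
None
```

I pushed the blue tab about 147° clockwise with the shut fingertips until the white mark met the red line. I then pushed the orange lever to its stop, backed the arm clear, and handed in at 15.65 s.

**Alignment:** In the last top picture the white mark is about 0.5° from the red line, or about 0.5 mm at the ring. The reading moves between roughly 0.2° and 0.7° if the dial's centre is taken 1 mm off. It did not change when the lever was clamped.

**Clamp:** At the end the lever stopped moving while the force rose from 5 N to 11 N. Both views show it lying along the table's -x side against the stop peg.

**Bystanders:** By eye, the case, block, jar and cap look unmoved in the final pictures; I did not measure their positions.

**Disagreement:** In the pictures the shut fingertips sat about 25 mm higher than the reported tool position. I set the pushing height from the pictures and checked the force while lowering.

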